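Clear the seat, locate the tube block on its pin and hold it down

ROBOT

A 7-joint arm with a two-finger parallel gripper is mounted at the origin on the work surface. World frame = base frame: x ahead of the robot, y to its left, z up, the work surface at z = 0. Lengths are in m, angles in rad, forces in N, time in s.
With the tool pointing down it reaches from about 0.35 to 0.9 m from the base axis. Payload 19.9 kg.
Tool frame: the origin (TCP) lies between the finger pads; the fingertips stand 11 mm ahead of it and the grasp point (between the pads) lies 8 mm behind it; z points along the fingers, x is the direction in which the jaws open and shut, and the axes are right-handed (so a half turn about z gives the same grasp; the last joint's range is limited). The gripper opens to 85 mm and grips with 20 to 120 N. Pads are 22 mm wide; open, the fingers measure 114 mm over their backs; the gripper's body (76 mm by 85 mm) begins 54 mm behind the grasp point. The pads swing forward as they close: fully open they stand 13 mm farther back than shut.
Start: joints at [1.228, 0.417, -0.01, 1.614, 0.005, 1.111, -0.053], TCP at [0.186, -0.597, 0.242] pointing down, gripper open.
Joint ranges: [-2.81, 2.81], [-0.39, 2.02], [-1.27, 1.25], [0.06, 2.57], [-1.19, 4.33], [0.19, 2], [-2.82, 2.82]. Speed limits (rad/s): [1.89, 1.89, 2.39, 2.39, 3.01, 3.01, 3.01].

INTERFACE

Orientations are given as a unit quaternion [w, x, y, z].
In Python, from bench import ctrl gives the robot as it stands.
- The arm moves only by the tool arm_command, never from a script. Its argument "series" is a list of rows, each a list of 3 entries, a list of its own where there are three numbers: the shift along the tool's x, y, z in units of 0.03 m (1.0 is 0.03 m), then the turn, a rotation vector about the tool's x, y, z in units of 0.1 rad (1.0 is 0.1 rad), then the opening, from 0 (shut) to 1 (fully open). A call has 1 to 20 rows; each row shifts and turns the commanded pose from where the row before left it, along the tool's axes as they then stand; what a row does not reach is not made up. A row lasts 1/12 s, in which the tool goes at most 41.7 mm and 7.16 degrees, less where a joint would pass 70% of its speed; a pose out of reach is approached as far as the arm can. A call with a number of a shift or a turn outside -1 to 1 is refused whole. A call with a gripper value outside its range is refused whole. The fingers move at their own pace and stop on an object; "squeeze" is the grip in N (left out, the last holds). Time passes only in rows, so rows that do not move let the fingers close. It gives the time, the measured TCP pose, the force and the opening at its end, in the units of the state.
- ctrl.get_state(): the state, without advancing time (a new reading comes with each control period).
- ctrl.capture(name): name is "scene" or "side" or "wrist"; returns a dict with "img" (420x560x3 uint8, red, green, blue), "fovy" (degrees; the focal length in pixels is half the picture's height over the tangent of half this angle, whatever the lens; pixels are square), "cx", "cy" (the principal point, pixels), "dist" ([k1, k2, p1, p2, k3] as OpenCV has them; the pictures are not rectified), "world_to_cam" (4x4, takes a point from world to camera coordinates); the wrist camera has in their place "hand_eye" (4x4, takes a point from camera to tool coordinates, whose origin is the TCP and whose axes are the tool frame's). Camera axes: x right, y down, z forward; pixel columns grow to the right and rows downward; lengths in m; the calibration is good to about 2 mm. A picture is of the moment at which its call begins: read the wrist's pose just before it. There is no depth.
- ctrl.hand_in(): hands the job in, once; it reports no verdict.
Trained networks look in a picture, given as the dict that the camera call returned (one of the last four; its "shot" number tells which), for a name from the list of things; names that differ only in an ending like _2 or _b are one class to them, and where a whole thing is asked for, a point or a joint stands for the part that bears it (a point fixed in the world has none). Each returns a list of dicts, best first, with "score" (0 to 1); they miss things now and then, are a little off and sometimes report something else, mostly with a low value. They report only what shows in the picture. A call takes as long as a camera call. They do not tell look-alikes from the thing itself.
- ctrl.spot_in(thing, picture): "position" ([column, row] as shares, 0 to 1, of the picture: columns of its width, rows of its height, amid what is visible of it).
The state is a dict: "time": time; "q": joint angles; "dq": joint speeds; "joint_efforts": joint torques, N m; "tcp_pos": TCP position; "tool_rot": TCP orientation; "ft_force": force on the tool from outside, world axes, zero at the start; "torque": the same for the moment, N m; "gripper_width": finger opening in m.
Only numpy, scipy, OpenCV 4.12 (cv2) and the standard library are available. Lean on these libraries where they do the work, as an engineer would, in place of code of your own. Each camera call takes 0.05 s, during which the arm holds its last target. There are 200 camera calls.

TASK

Take the scraper block by its grip and wipe the three clay chips off the little sprung plate onto the bench (with the scraper, not with the fingers), then put the scraper back down on the bench, clear of the unit. Take the tube block by its grip, slide it square with the plate over the locating pin until it drops on and sits flat, and press it down as far as the sprung plate goes. Finish while still gripping the block and holding it down, and leave the other things on the bench alone.

Things in the scene. Friction and masses are not known exactly. Their poses are not given: they have to be found in the camera images.
- plate_seat (a point): Centre of the top of the level sprung aluminium plate (130 mm along x, 120 mm along y, 10 mm thick, no rim), at the foot of the locating pin, 54 mm above the bench. It overhangs a low white housing (112 x 108 mm, 36 mm high, fixed). x, y along the plate's sides, z up; at yaw 0 its x is the world's x; the unit's yaw varies by up to 0.35.
- pin_tip (a point): Tip of the upright steel locating pin in the middle of the plate, 14 mm above plate_seat: 10 mm diameter, its top 6 mm a cone narrowing to 4 mm diameter.
- plate (a joint): How far the plate is pressed down: 0 = up, 0.008 m = on its stop. Springs: 9 N before it starts to move, 18.6 N at the stop (including the weight of what lies on it). The pin goes down with it.
- block_grip (a point): Centre of the black grip rib (18 mm thick in x, 60 long in y, 40 high) on top of the tube block: aluminium, 76 x 76 x 30 mm high, two rows of four dark wells on top. The rib's centre is 50 mm above the block's underside, its top 70 mm. About 0.4 kg. z up; pinch the rib across x. Either way round on the pin is right.
- block_foot (a point): Centre of the underside of the tube block, 50 mm straight below block_grip, same axes. Here is the mouth of a blind hole for the pin: 12 mm diameter, straight, 18 mm deep, unseen from above.
- scraper_grip (a point): Centre of the black grip rib (18 mm thick in x, 60 long in y, 40 high) of the scraper, 52 mm above the flat underside of its white block (26 mm x, 100 mm y, 32 mm high). Mid-underside a notch 24 mm wide (y), 22 mm high runs through along x, so it passes over the pin when moved along x. 0.13 kg. Stands upright on the bench.
- chip0_mid (a point): Centre of a loose brown clay chip, about 18 x 14 x 8 mm, 10 g, lying on the plate beside the pin: its centre 22 to 31 mm to the +y side of the pin (along the plate's y) and no more than 28 mm from it along the plate's x.
- chip1_mid (a point): Centre of a loose brown clay chip, about 16 x 16 x 9 mm, 10 g, lying on the plate beside the pin: its centre 22 to 31 mm to the +y side of the pin (along the plate's y) and no more than 40 mm from it along the plate's x.
- chip2_mid (a point): Centre of a loose brown clay chip, about 20 x 13 x 8 mm, 10 g, lying on the plate beside the pin: its centre 22 to 31 mm to the -y side of the pin (along the plate's y) and no more than 32 mm from it along the plate's x.
- bottle: Bystander: capped clear plastic bottle, 60 mm diameter, 120 mm high, origin at its foot; leave it.
- beaker: Bystander: white ceramic cup, 72 mm diameter, 85 mm high, origin at its foot; leave it.
Mind the look-alikes: they are no part of the job. What is shaped like the part that bears scraper_grip but purple or red is not meant.

How it is judged:
By the outcome, as a careful person would: the job done as asked, in the order asked, and still so for the second after the job is handed in, while the arm keeps its last pose, push and grip.
It also fails if it takes over 72 s, if anything falls off the work surface, if the arm or the gripper's body presses on something with over 40 N, if the wrist force passes 120 N, or if a joint passes its speed limit or range.

## Working session

There is one attempt and no reset: what is moved stays moved. The work goes in short steps, Python scripts to look and compute and a tool call to move; the robot and the scene stay as the last step left them, time stands still between calls to the robot, and variables do not carry over. Pictures are saved under pics/ and viewed, about 8 in all and at most 12, crops included, and the job is handed in when it is done.

Besides the shell and the picture viewer there is one more tool, called after "Call:" in YAML: its name, and indented under it one key for each argument. arm_command: Moves the arm, as the interface text tells. Shifts and turns lie within -1 to 1; 1 stands for 0.03 m of shift or 0.1 rad of turn. Its arguments: {"type":"object","properties":{"series":{"type":"array","items":{"type":"array"}},"squeeze":{"type":"number"}},"required":["series"]}

```bash
mkdir -p pics; ls; cat > h.py <<'E'
import numpy as np, cv2
from bench import ctrl
from scipy.spatial.transform import Rotation as R
def K(p):
    h,w=p["img"].shape[:2]; f=h/2/np.tan(np.radians(p["fovy"])/2)
    return np.array([[f,0,p["cx"]],[0,f,p["cy"]],[0,0,1.]])
def tool():
    s=ctrl.get_state(); q=np.array(s["tool_rot"]); T=np.eye(4)
    T[:3,:3]=R.from_quat(q[[1,2,3,0]]).as_matrix(); T[:3,3]=s["tcp_pos"]; return T
def shoot(name):
    T=tool(); p=ctrl.capture(name)
    p["c2w"]=T@np.array(p["hand_eye"]) if name=="wrist" else np.linalg.inv(np.array(p["world_to_cam"]))
    return p
def ray(p,uv):
    n=cv2.undistortPoints(np.array([[uv]],float),K(p),np.array(p["dist"]))[0,0]
    d=p["c2w"][:3,:3]@np.array([n[0],n[1],1]); return p["c2w"][:3,3],d/np.linalg.norm(d)
def atz(p,uv,z):
    o,d=ray(p,uv); return o+d*(z-o[2])/d[2]
def proj(p,X):
    w2c=np.linalg.inv(p["c2w"]); X=np.atleast_2d(np.array(X,float))
    return cv2.projectPoints(X,cv2.Rodrigues(w2c[:3,:3])[0],w2c[:3,3],K(p),np.array(p["dist"]))[0][:,0]
def tri(*prs):
    A=0;b=0
    for p,uv in prs:
        o,d=ray(p,uv); M=np.eye(3)-np.outer(d,d); A=A+M; b=b+M@o
    return np.linalg.solve(A,b)
def spots(p,t):
    return [(np.array(r["position"])*[560,420],r["score"]) for r in ctrl.spot_in(t,p)]
def save(p,n): cv2.imwrite("pics/"+n,cv2.cvtColor(p["img"],cv2.COLOR_RGB2BGR))
E
python3 - <<'E'
from h import *
np.set_printoptions(precision=3,suppress=True)
print(ctrl.get_state())
ims=[]
for c in ("scene","side"):
    p=shoot(c); save(p,c+"0.png"); print(c,p["c2w"][:3,3],p["c2w"][:3,2],p["fovy"])
    for t in ("plate_seat","pin_tip","block_grip","scraper_grip","chip0_mid","chip1_mid","chip2_mid","bottle","beaker"):
        print(t,[(u.round(1),round(s,2)) for u,s in spots(p,t)])
E
```

```text
pics
{'time': 0.0, 'q': array([ 1.227,  0.418, -0.01 ,  1.614,  0.005,  1.111, -0.053]), 'dq': array([ 0.001, -0.   , -0.002,  0.   ,  0.001, -0.   ,  0.   ]), 'joint_efforts': array([ -0.001, -86.444,   0.679, -43.489,   0.019,   0.008,   0.   ]), 'tcp_pos': array([ 0.186, -0.596,  0.242]), 'tool_rot': array([-0.   ,  0.805, -0.593, -0.001]), 'ft_force': array([0.167, 0.875, 0.218]), 'torque': array([-0.01 ,  0.014, -0.005]), 'gripper_width': 0.08567613438851661}
scene [1.014 0.676 0.971] [-0.412 -0.546 -0.729] 44.878999851933386
plate_seat [(array([282.6, 232.4]), 0.69)]
pin_tip [(array([283. , 230.8]), 0.71)]
block_grip [(array([216.3, 156.3]), 0.76)]
scraper_grip [(array([365.5, 279.4]), 0.93), (array([421.3, 276.1]), 0.69), (array([386.1, 230.4]), 0.69)]
chip0_mid [(array([288.6, 236.6]), 0.42)]
chip1_mid []
chip2_mid [(array([279.2, 222.3]), 0.53)]
bottle [(array([320.6, 365. ]), 0.66), (array([284.4, 230.5]), 0.22)]
beaker [(array([139.4, 153.1]), 0.63)]
side [0.131 1.047 1.058] [ 0.254 -0.693 -0.675] 44.244042550700726
plate_seat [(array([270.9, 217.2]), 0.83)]
pin_tip [(array([272.8, 222.5]), 0.73)]
block_grip []
scraper_grip [(array([261.8, 287.5]), 0.87), (array([297.7, 319.9]), 0.75), (array([325.7, 282.6]), 0.64)]
chip0_mid []
chip1_mid []
chip2_mid []
bottle [(array([176.2, 285.7]), 0.63)]
beaker [(array([279.9, 130.1]), 0.77)]
```

View pics/scene0.png

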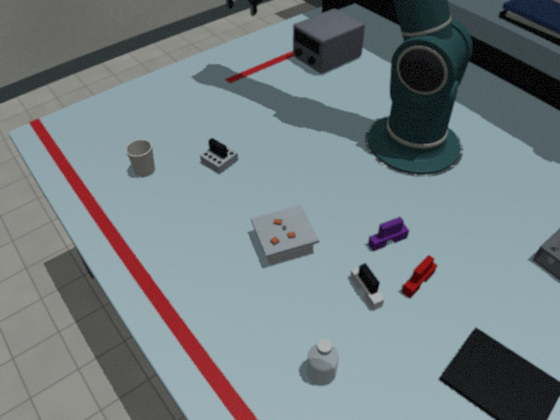

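View pics/side0.png

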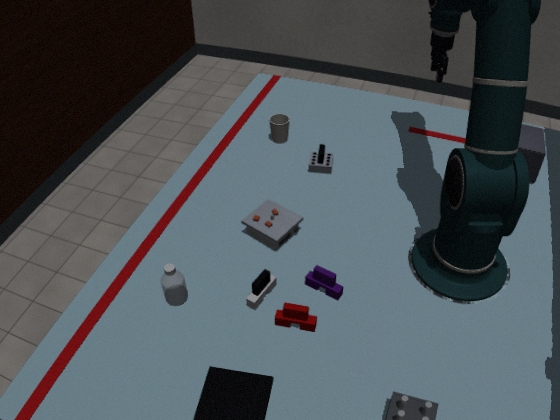

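The scene picture shows the wanted scraper (white with a black rib) at scene (367,280) and side (262,285). The look-alikes are purple at (388,232) and red at (421,276). The unit is at (284,230) with its three chips, and the tube block is at (217,155). I'll measure positions and yaws and check with one crop.

```bash
python3 - <<'E'
from h import *
np.set_printoptions(precision=4,suppress=True)
a=shoot("scene");b=shoot("side")
for n,u,v in (("pin",(284,228),(274.5,213)),("scr",(368,279),(262.5,282)),("blk",(217.5,149),(321.5,154))):
    X=tri((a,u),(b,v)); print(n,X,proj(a,X)-u,proj(b,X)-v)
for n,p in (("a",a),("b",b)):
    g=cv2.cvtColor(p["img"],cv2.COLOR_RGB2GRAY)
for t,c,d in (("scr",(368,279),(262,285)),("plate",(284,230),(273,220)),("blk",(218,155),(321,158))):
    pass
t=[]
for p,c in ((a,(368,279)),(a,(284,230)),(a,(218,155)),(b,(262,285)),(b,(273,220)),(b,(321,158))):
    x,y=c; t.append(cv2.resize(p["img"][y-42:y+42,x-42:x+42],(266,266),interpolation=cv2.INTER_CUBIC))
im=np.vstack([np.hstack(t[:3]),np.hstack(t[3:])]); cv2.imwrite("pics/crop1.png",im[:,:,::-1])
E
```

```text
pin [0.5319 0.0538 0.0609] [[-0.9013 -3.495 ]] [[-1.4788  2.6216]]
scr [0.4757 0.2823 0.0471] [[-0.3301 -1.0755]] [[-0.5324  0.8113]]
blk [ 0.4929 -0.2929  0.0447] [[-0.1545 -0.5873]] [[-0.1997  0.4713]]
```

View pics/crop1.png

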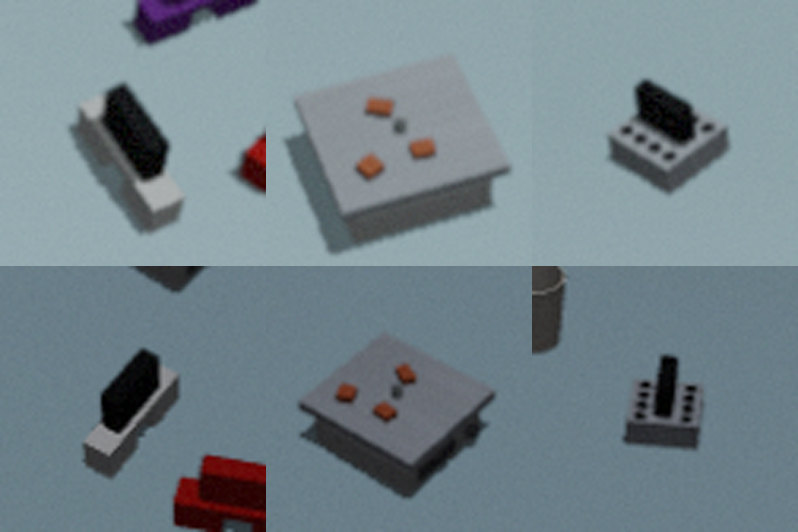

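The close crop confirms the white scraper with the black rib, the plate with its chips either side of the pin, and the tube block. Next are the yaws.

```bash
python3 - <<'E'
from h import *
np.set_printoptions(precision=4,suppress=True)
a=shoot("scene");b=shoot("side"); k=266/84
def P(p,c,xy,z,col,row): return atz(p,(c[0]-42+(xy[0]-266*col)/k,c[1]-42+(xy[1]-266*row)/k),z)
def rep(n,pts):
    pts=np.array(pts)[:,:2]; print(n,"mean",pts.mean(0)); 
    for i in range(len(pts)):
        d=pts[(i+1)%len(pts)]-pts[i]; print("  ",np.hypot(*d).round(4),np.degrees(np.arctan2(d[1],d[0])).round(1))
rep("plate A",[P(a,(284,230),q,.054,1,0) for q in ((297,97),(455,57),(510,169),(345,211))])
rep("plate B",[P(b,(273,220),q,.054,1,1) for q in ((301,402),(386,334),(495,395),(412,460))])
rep("scr A",[P(a,(368,279),q,.032,0,0) for q in ((79,107),(103,94),(183,190),(154,203))])
rep("scr B",[P(b,(262,285),q,.032,0,1) for q in ((84,437),(110,453),(180,371),(157,357))])
rep("blk A",[P(a,(218,155),q,.03,2,0) for q in ((610,135),(669,167),(728,128))])
rep("blk B",[P(b,(321,158),q,.03,2,1) for q in ((628,379),(625,424),(698,426),(704,384))])
E
```

```text
plate A mean [0.5347 0.064 ]
   0.1279 160.3
   0.1181 70.2
   0.1256 -20.7
   0.1158 -108.7
plate B mean [0.5301 0.061 ]
   0.1176 -109.1
   0.13 159.7
   0.1091 67.5
   0.1238 -16.4
scr A mean [0.4792 0.2854]
   0.0215 173.4
   0.0944 81.7
   0.0235 -12.6
   0.092 -99.5
scr B mean [0.4759 0.2821]
   0.0265 163.0
   0.1 -102.9
   0.0245 -18.7
   0.1006 75.9
blk A mean [ 0.5034 -0.2698]
   0.0706 104.6
   0.0698 -171.9
   0.1048 -34.0
blk B mean [ 0.4927 -0.2861]
   0.0792 105.5
   0.0753 -163.1
   0.0742 -79.1
   0.0812 13.1
```

Call:
arm_command:
  series:
    - [[-0.65,-0.86,0],[0,0,0],1]
    - [[-0.65,-0.86,0],[0,0,0],1]
    - [[-0.65,-0.86,0],[0,0,0],1]
    - [[-0.65,-0.86,0],[0,0,0],1]
    - [[-0.65,-0.86,0],[0,0,0],1]
    - [[-0.65,-0.86,0],[0,0,0],1]
    - [[-0.65,-0.86,0],[0,0,0],1]
    - [[-0.65,-0.86,0],[0,0,0],1]
    - [[-0.65,-0.86,0],[0,0,0],1]
    - [[-0.65,-0.86,0],[0,0,0],1]
    - [[-0.65,-0.86,0],[0,0,0],1]
    - [[-0.65,-0.86,0],[0,0,0],1]
    - [[-0.65,-0.86,0],[0,0,0],1]
    - [[-0.65,-0.86,0],[0,0,0],1]
    - [[-0.65,-0.86,0],[0,0,0],1]
    - [[0,0,0],[0,0,-1],1]
    - [[0,0,0],[0,0,-1],1]
    - [[0,0,0],[0,0,-1],1]
    - [[0,0,0],[0,0,-1],1]
    - [[0,0,0],[0,0,-1],1]

```text
time: 2.87
tcp_pos: [0.4684, -0.2024, 0.2424]
tool_rot: [0.0, 0.928, -0.373, 0.0]
ft_force: [0.7, -0.2, 0.1]
gripper_width: 0.0854
```

```bash
cat >> h.py <<'E'
def go(x,y,z,yaw):
    "yaw: wanted angle (deg) of tool x; prints turn (tool-z units of .1), and shift in tool units before / after the turn; also tilt"
    T=tool(); a=np.arctan2(T[1,0],T[0,0]); d=(np.radians(yaw)-a+np.pi/2)%np.pi-np.pi/2
    D=np.array([x,y,z])-T[:3,3]; c,s=np.cos(a+d),np.sin(a+d)
    A=np.array([[c,s,0],[s,-c,0],[0,0,-1]])
    print("at",T[:3,3].round(4),"yaw",np.degrees(a).round(2),"tilt rv",(R.from_matrix(T[:3,:3].T@np.array([[np.cos(a),np.sin(a),0],[np.sin(a),-np.cos(a),0],[0,0,-1]]).T).as_rotvec()*10).round(3))
    print("turn",(-d*10).round(3),"shift before",(T[:3,:3].T@D/.03).round(3),"after",(A@D/.03).round(3))
E
python3 -c "
from h import *
go(.477,.283,.22,-11)"
```

```text
at [ 0.4684 -0.2024  0.2424] yaw -43.77 tilt rv [-0.    -0.001  0.   ]
turn -5.719 shift before [-10.984 -11.882   0.744] after [ -2.805 -15.937   0.745]
```

Call:
arm_command:
  series:
    - [[0,0,0],[0,0,-1],1]
    - [[0,0,0],[0,0,-1],1]
    - [[0,0,0],[0,0,-1],1]
    - [[0,0,0],[0,0,-1],1]
    - [[0,0,0],[0,0,-1],1]
    - [[0,0,0],[0,0,-0.72],1]
    - [[-0.2,-1,0],[0,0,0],1]
    - [[-0.2,-1,0],[0,0,0],1]
    - [[-0.2,-1,0],[0,0,0],1]
    - [[-0.2,-1,0],[0,0,0],1]
    - [[-0.2,-1,0],[0,0,0],1]
    - [[-0.2,-1,0],[0,0,0],1]
    - [[-0.2,-1,0],[0,0,0],1]
    - [[-0.2,-1,0],[0,0,0],1]
    - [[-0.2,-1,0],[0,0,0],1]
    - [[-0.2,-1,0],[0,0,0],1]
    - [[-0.2,-1,0],[0,0,0],1]
    - [[-0.2,-1,0],[0,0,0],1]
    - [[-0.2,-1,0],[0,0,0],1]
    - [[-0.2,-1,0],[0,0,0],1]

```text
time: 4.53
tcp_pos: [0.468, 0.2273, 0.2425]
tool_rot: [-0.0, 0.995, -0.099, 0.0]
ft_force: [0.6, -0.8, 0.6]
gripper_width: 0.0849
```

Call:
arm_command:
  series:
    - [[0,-1,0.3],[0,0,0],1]
    - [[0,-0.94,0.3],[0,0,0],1]
    - [[0,0,0],[0,0,0],1]
    - [[0,0,0],[0,0,0],1]

```text
time: 4.87
tcp_pos: [0.479, 0.2842, 0.2237]
tool_rot: [-0.0, 0.995, -0.097, -0.001]
ft_force: [0.4, -1.8, 0.5]
gripper_width: 0.0853
```

```bash
python3 -c "
from h import *
go(.477,.283,.22,-11)
p=shoot('wrist'); save(p,'w1.png'); print(p['hand_eye'],p['fovy']); print(spots(p,'scraper_grip'))"
```

```text
at [0.479  0.2842 0.2237] yaw -11.15 tilt rv [-0.001  0.015 -0.   ]
turn -0.027 shift before [-0.057  0.053  0.122] after [-0.058  0.053  0.122]
[[ 9.99999706e-01  2.47832832e-05 -7.65806726e-04 -3.31262381e-04]
 [ 1.90550853e-04  9.60031342e-01  2.79892456e-01 -7.16863553e-02]
 [ 7.42135113e-04 -2.79892519e-01  9.60031055e-01 -1.31135752e-01]
 [ 0.00000000e+00  0.00000000e+00  0.00000000e+00  1.00000000e+00]] 69.9002420755304
[(array([280.28 , 180.894]), 0.79), (array([170.912, 152.292]), 0.74)]
```

View pics/w1.png

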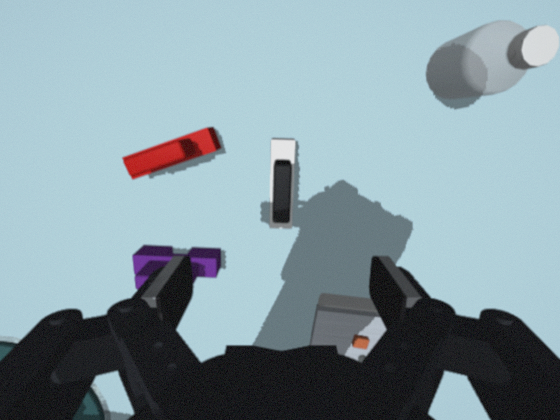

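The wrist view shows the white scraper with its black rib at (282,192), upright in the picture and so well aligned. Red is at (172,152) and purple at (177,262). The plate corner is at lower right.

```bash
python3 -c "
from h import *
p=shoot('wrist')
for uv,z in (((283.5,162),.072),((282,219),.072),((284,138.5),.032),((280,227),.032),((272,139),.032),((296,139),.032)):
  print(atz(p,uv,z).round(4))
A=atz(p,(283.5,162),.072);B=atz(p,(282,219),.072);C=(A+B)/2;print(C,np.degrees(np.arctan2(*(A-B)[1::-1])),np.hypot(*(A-B)[:2]))
go(C[0],C[1],.06,-11)"
```

```text
[0.4879 0.3136 0.072 ]
[0.4755 0.2582 0.072 ]
[0.4925 0.3322 0.032 ]
[0.4688 0.2359 0.032 ]
[0.48   0.3342 0.032 ]
[0.5048 0.3292 0.032 ]
[0.48172109 0.28590509 0.072     ] 77.31665566667355 0.05670893371965887
at [0.4798 0.282  0.2245] yaw -11.35 tilt rv [ 0.003 -0.004 -0.   ]
turn -0.061 shift before [ 0.035 -0.141  5.485] after [ 0.038 -0.139  5.485]
```

Call:
arm_command:
  series:
    - [[0.03,-0.07,0],[0,0,0.2],0.6]
    - [[0,0,1],[0,0,0],0.6]
    - [[0,0,1],[0,0,0],0.6]
    - [[0,0,1],[0,0,0],0.6]
    - [[0,0,0.8],[0,0,0],0.6]
    - [[0,0,0],[0,0,0],0.6]
    - [[0,0,0],[0,0,0],0.6]

```text
time: 5.6
tcp_pos: [0.4808, 0.2844, 0.1105]
tool_rot: [0.0, 0.994, -0.109, -0.001]
ft_force: [0.4, 1.1, 0.2]
gripper_width: 0.0511
```

```bash
python3 -c "
from h import *
go(.481,.2845,.05,-12.5)
p=shoot('wrist');save(p,'w2.png')
print(proj(p,[[.481,.2845,.072]]), spots(p,'scraper_grip'))"
```

```text
at [0.4808 0.2844 0.1105] yaw -12.51 tilt rv [0.007 0.01  0.   ]
turn -0.002 shift before [ 0.007 -0.006  2.016] after [ 0.005 -0.005  2.016]
[[281.83575579 240.78531285]] [(array([ 91.504, 314.118]), 0.7), (array([109.816, 177.408]), 0.64), (array([279.888, 212.31 ]), 0.61)]
```

View pics/w2.png

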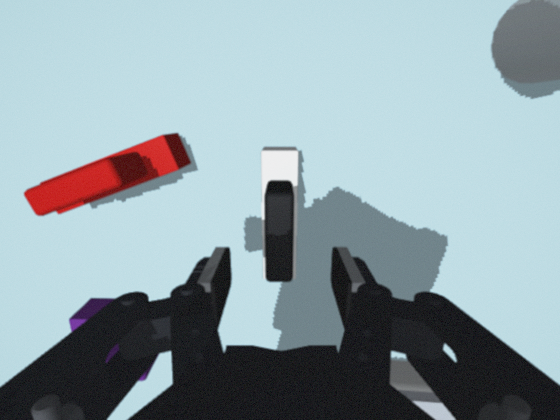

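The rib top is centred at about (279,238), and I predicted (282,241), so it's aligned. Descending and gripping.

Call:
arm_command:
  series:
    - [[-0.04,0,0.8],[0,0,0],0.6]
    - [[0,0,0.7],[0,0,0],0.6]
    - [[0,0,0.5],[0,0,0],0.6]
    - [[0,0,0],[0,0,0],0.6]
    - [[0,0,0],[0,0,0],0]
    - [[0,0,0],[0,0,0],0]
    - [[0,0,0],[0,0,0],0]
    - [[0,0,0],[0,0,0],0]
    - [[0,0,0],[0,0,0],0]
    - [[0,0,0],[0,0,0],0]
    - [[0,0,0],[0,0,0],0]
    - [[0,0,0],[0,0,0],0]
  squeeze: 60

```text
time: 6.7
tcp_pos: [0.4806, 0.2856, 0.052]
tool_rot: [-0.001, 0.994, -0.108, 0.001]
ft_force: [-1.7, -1.9, 9.7]
gripper_width: 0.0172
```

```bash
python3 -c "
from h import *
go(.481,.2845,.20,-19.5); print(ctrl.get_state()['ft_force'])"
```

```text
at [0.4806 0.2856 0.052 ] yaw -12.45 tilt rv [-0.015 -0.02   0.   ]
turn 1.231 shift before [ 0.032  0.025 -4.933] after [ 0.026  0.029 -4.933]
[-1.6753731  -1.93764198  9.70412232]
```

Call:
arm_command:
  series:
    - [[0,0,-0.3],[0,0,0],0]
    - [[0,0,-0.6],[0,0,0],0]
    - [[0,0,-1],[0,0,0],0]
    - [[0,0,-1],[0,0,0],0]
    - [[0,0,-1],[0,0,0],0]
    - [[0,0,-1],[0,0,0],0]
    - [[0,0,-1],[0,0,0.6],0]
    - [[0,0,-0.7],[0,0,0.6],0]
    - [[0,0,0],[0,0,0],0]

```text
time: 7.45
tcp_pos: [0.4807, 0.2863, 0.2539]
tool_rot: [-0.002, 0.986, -0.169, 0.003]
ft_force: [0.7, 0.0, -1.2]
gripper_width: 0.0171
```

```bash
python3 -c "
from h import *
go(.495,-.04,.25,-19.5); print(ctrl.get_state()['ft_force'])"
```

```text
at [0.4807 0.2863 0.2539] yaw -19.51 tilt rv [-0.048 -0.049  0.   ]
turn -0.002 shift before [ 4.081 10.094  0.1  ] after [ 4.079 10.094  0.128]
[ 0.70582569  0.01780729 -1.16467253]
```

Call:
arm_command:
  series:
    - [[0.34,0.84,0],[0,0,0],0]
    - [[0.34,0.84,0],[0,0,0],0]
    - [[0.34,0.84,0],[0,0,0],0]
    - [[0.34,0.84,0],[0,0,0],0]
    - [[0.34,0.84,0],[0,0,0],0]
    - [[0.34,0.84,0],[0,0,0],0]
    - [[0.34,0.84,0],[0,0,0],0]
    - [[0.34,0.84,0],[0,0,0],0]
    - [[0.34,0.84,0],[0,0,0],0]
    - [[0.34,0.84,0],[0,0,0],0]
    - [[0.34,0.84,0],[0,0,0],0]
    - [[0.34,0.84,0],[0,0,0],0]
    - [[0,0,0],[0,0,0],0]
    - [[0,0,0],[0,0,0],0]

```text
time: 8.62
tcp_pos: [0.4949, -0.0419, 0.2486]
tool_rot: [0.0, 0.986, -0.169, 0.0]
ft_force: [-1.4, 1.1, -1.9]
gripper_width: 0.0172
```

```bash
python3 -c "
from h import *
go(.495,-.04,.25,-19.5)
p=shoot('wrist');save(p,'w3.png')
for t in ('pin_tip','plate_seat','chip0_mid','chip2_mid'): print(t,spots(p,t))"
```

```text
at [ 0.4949 -0.0419  0.2486] yaw -19.42 tilt rv [ 0.001 -0.    -0.   ]
turn 0.015 shift before [-0.018 -0.059 -0.048] after [-0.018 -0.059 -0.048]
pin_tip [(array([284.424,  74.004]), 0.77), (array([300.776, 328.902]), 0.7)]
plate_seat [(array([283.976,  74.718]), 0.81)]
chip0_mid [(array([277.2  ,  53.508]), 0.55)]
chip2_mid [(array([294.672, 105.798]), 0.75)]
```

View pics/w3.png

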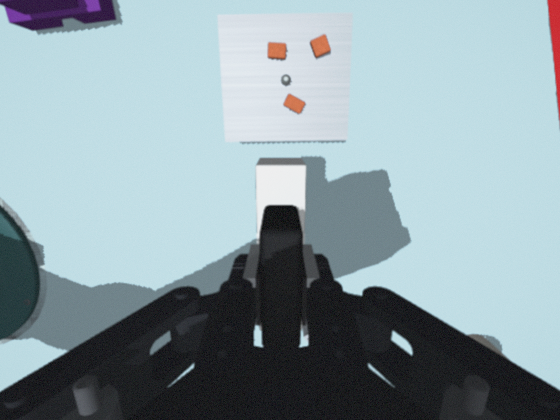

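The wrist view shows the plate's corners at about (218,14), (352,14), (348,141) and (225,142), and the pin at (286,80). The chips are at (277,51), (320,46) and (294,104). The scraper hangs straight in the grip.

```bash
python3 - <<'E'
from h import *
np.set_printoptions(precision=4,suppress=True)
p=shoot('wrist')
C=np.array([atz(p,u,.054) for u in ((218,14),(352,13.5),(348,141),(225,142.5))])
for i in range(4):
    d=C[(i+1)%4]-C[i]; print(np.hypot(*d[:2]),np.degrees(np.arctan2(d[1],d[0])))
print(C.mean(0),"pin",atz(p,(286,80),.066))
c=atz(p,(286,80),.066)
# refine corners by line fit on thresholded plate
g=cv2.GaussianBlur(p["img"],(3,3),0).astype(int); sat=g.max(2)-g.min(2)
m=((sat<22)&(g.min(2)>120)).astype(np.uint8)[:152]
n,l,s,_=cv2.connectedComponentsWithStats(m); k=1+np.argmax(s[1:,4]); print(s[k])
cnt=max(cv2.findContours((l==k).astype(np.uint8),0,1)[0],key=cv2.contourArea)
q=np.array([atz(p,u,.054)[:2] for u in cnt[:,0].astype(float)],np.float32)
print(cv2.minAreaRect(q*1000))
E
```

```text
0.12837075998549208 -19.02695494916059
0.12009976528455489 -107.66449505581241
0.13087252726955678 161.4754869589795
0.12121398361933378 71.14268991185664
[0.535 0.061 0.054] pin [0.5348 0.0605 0.066 ]
[  219    17   134   127 15152]
((534.5849609375, 59.386474609375), (119.44425964355469, 129.269775390625), 71.37398529052734)
```

```bash
python3 -c "
from h import *
go(.4875,.0764,.13,-18.8)"
```

```text
at [ 0.4952 -0.0399  0.2484] yaw -19.22 tilt rv [-0.001 -0.     0.   ]
turn -0.073 shift before [-1.517 -3.575  3.947] after [-1.491 -3.587  3.947]
```

Call:
arm_command:
  series:
    - [[-0.37,-0.9,0],[0,0,-0.07],0]
    - [[-0.37,-0.9,0],[0,0,0],0]
    - [[-0.37,-0.9,0.4],[0,0,0],0]
    - [[-0.37,-0.89,0.5],[0,0,0],0]
    - [[0,0,0.8],[0,0,0],0]
    - [[0,0,0.8],[0,0,0],0]
    - [[0,0,0.8],[0,0,0],0]
    - [[0,0,0.5],[0,0,0],0]
    - [[0,0,0],[0,0,0],0]
    - [[0,0,0],[0,0,0],0]
    - [[0,0,0],[0,0,0],0]

```text
time: 9.83
tcp_pos: [0.4888, 0.076, 0.1353]
tool_rot: [-0.0, 0.986, -0.164, 0.001]
ft_force: [0.9, -0.5, -1.3]
gripper_width: 0.017
```

```bash
python3 -c "
from h import *
go(.4875,.0764,.1085,-18.8); print(ctrl.get_state()['ft_force'])"
```

```text
at [0.4888 0.076  0.1353] yaw -18.88 tilt rv [-0.006 -0.009  0.   ]
turn -0.014 shift before [-0.047  0.001  0.894] after [-0.046  0.     0.894]
[ 0.90519515 -0.50775984 -1.30909271]
```

Call:
arm_command:
  series:
    - [[0,0,0.3],[0,0,0],0]
    - [[0,0,0.3],[0,0,0],0]
    - [[0,0,0.2],[0,0,0],0]
    - [[0,0,0],[0,0,0],0]
    - [[0,0,0],[0,0,0],0]

```text
time: 10.25
tcp_pos: [0.4881, 0.0755, 0.1099]
tool_rot: [0.0, 0.986, -0.164, -0.0]
ft_force: [0.7, 0.1, -0.8]
gripper_width: 0.0173
```

Call:
arm_command:
  series:
    - [[0,0,0.05],[0,0,0],0]
    - [[0,0,0],[0,0,0],0]
    - [[0,0,0],[0,0,0],0]

```text
time: 10.5
tcp_pos: [0.4884, 0.0756, 0.1089]
tool_rot: [-0.0, 0.986, -0.164, 0.0]
ft_force: [-0.5, -0.7, -1.5]
gripper_width: 0.0168
```

Call:
arm_command:
  series:
    - [[0,0,0.05],[0,0,0],0]
    - [[0,0,0],[0,0,0],0]
    - [[0,0,0],[0,0,0],0]

```text
time: 10.75
tcp_pos: [0.4883, 0.0756, 0.1073]
tool_rot: [-0.0, 0.986, -0.164, -0.0]
ft_force: [-0.1, 0.3, -1.5]
gripper_width: 0.017
```

Call:
arm_command:
  series:
    - [[0.1,0,0],[0,0,0],0]
    - [[0.2,0,0],[0,0,0],0]
    - [[0.2,0,0],[0,0,0],0]
    - [[0.2,0,0],[0,0,0],0]
    - [[0.2,0,0],[0,0,0],0]
    - [[0.2,0,0],[0,0,0],0]
    - [[0.2,0,0],[0,0,0],0]
    - [[0.2,0,0],[0,0,0],0]
    - [[0.2,0,0],[0,0,0],0]
    - [[0.2,0,0],[0,0,0],0]
    - [[0.2,0,0],[0,0,0],0]
    - [[0.2,0,0],[0,0,0],0]
    - [[0.2,0,0],[0,0,0],0]
    - [[0.2,0,0],[0,0,0],0]
    - [[0.2,0,0],[0,0,0],0]
    - [[0.2,0,0],[0,0,0],0]
    - [[0.2,0,0],[0,0,0],0]
    - [[0.2,0,0],[0,0,0],0]
    - [[0.2,0,0],[0,0,0],0]
    - [[0.2,0,0],[0,0,0],0]

```text
time: 12.42
tcp_pos: [0.5996, 0.0374, 0.1073]
tool_rot: [-0.0, 0.986, -0.164, -0.0]
ft_force: [0.3, -0.4, -1.3]
gripper_width: 0.0172
```

Call:
arm_command:
  series:
    - [[0.2,0,0],[0,0,0],0]
    - [[0.2,0,0],[0,0,0],0]
    - [[0.2,0,0],[0,0,0],0]
    - [[0,0,0],[0,0,0],0]
    - [[0,0,-0.5],[0,0,0],0]
    - [[0,0,-1],[0,0,0],0]
    - [[0,0,-1],[0,0,0],0]
    - [[0,0,-1],[0,0,0],0]
    - [[0,0,-1],[0,0,0],0]
    - [[0,0,0],[0,0,0],0]

```text
time: 13.25
tcp_pos: [0.6179, 0.0325, 0.2482]
tool_rot: [-0.001, 0.986, -0.164, 0.004]
ft_force: [0.6, 0.0, -1.4]
gripper_width: 0.0175
```

```bash
python3 - <<'E'
from h import *
go(.481,.285,.25,-12.5); print(ctrl.get_state()['ft_force'])
a=shoot("scene");b=shoot("side")
t=[]
for p in (a,b):
    x,y=proj(p,[.55,.05,.03])[0].astype(int); t.append(cv2.resize(p["img"][y-55:y+55,x-55:x+55],(396,396),interpolation=cv2.INTER_CUBIC))
cv2.imwrite("pics/crop2.png",np.hstack(t)[:,:,::-1])
E
```

```text
at [0.6179 0.0325 0.2482] yaw -18.89 tilt rv [-0.026 -0.069  0.   ]
turn -1.116 shift before [-7.043 -6.487 -0.092] after [-6.277 -7.23  -0.061]
[ 0.59429059  0.04387563 -1.40796543]
```

View pics/crop2.png

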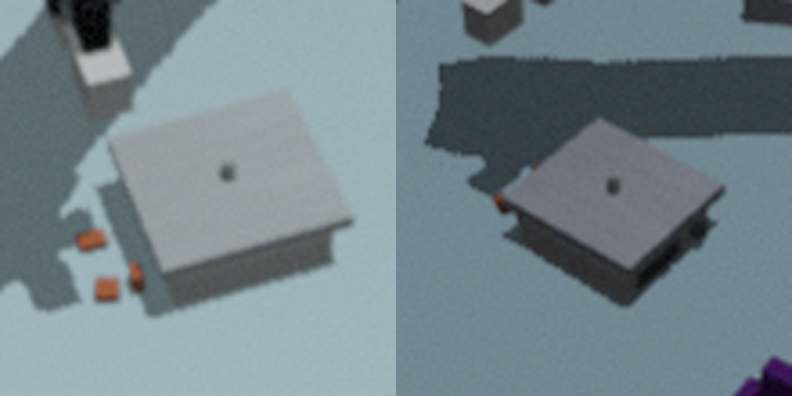

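All three chips now lie on the bench, at crop pixels (91,240), (107,289) and (137,278), and the plate is bare. Next the scraper goes back to its old place.

Call:
arm_command:
  series:
    - [[0,0,0],[0,0,-0.6],0]
    - [[0,0,0],[0,0,-0.5],0]
    - [[-0.52,-0.6,0],[0,0,0],0]
    - [[-0.52,-0.6,0],[0,0,0],0]
    - [[-0.52,-0.6,0],[0,0,0],0]
    - [[-0.52,-0.6,0],[0,0,0],0]
    - [[-0.52,-0.6,0],[0,0,0],0]
    - [[-0.52,-0.6,0],[0,0,0],0]
    - [[-0.52,-0.6,0],[0,0,0],0]
    - [[-0.52,-0.6,0],[0,0,0],0]
    - [[-0.52,-0.6,0],[0,0,0],0]
    - [[-0.52,-0.6,0],[0,0,0],0]
    - [[-0.52,-0.6,0],[0,0,0],0]
    - [[-0.52,-0.6,0],[0,0,0],0]
    - [[0,0,0],[0,0,0],0]
    - [[0,0,0],[0,0,0],0]

```text
time: 14.68
tcp_pos: [0.4793, 0.2842, 0.2412]
tool_rot: [0.0, 0.994, -0.108, -0.001]
ft_force: [0.1, -0.9, -0.7]
gripper_width: 0.0175
```

```bash
python3 -c "
from h import *
go(.481,.285,.055,-12.5)"
```

```text
at [0.4793 0.2842 0.2412] yaw -12.46 tilt rv [0.007 0.016 0.   ]
turn 0.007 shift before [ 0.059 -0.041  6.207] after [ 0.05  -0.037  6.207]
```

Call:
arm_command:
  series:
    - [[0,0,0.9],[0,0,0],0]
    - [[0,0,0.9],[0,0,0],0]
    - [[0,0,0.9],[0,0,0],0]
    - [[0,0,0.9],[0,0,0],0]
    - [[0,0,0.8],[0,0,0],0]
    - [[0,0,0.7],[0,0,0],0]
    - [[0,0,0.5],[0,0,0],0]
    - [[0,0,0.3],[0,0,0],0]
    - [[0,0,0.2],[0,0,0],0]
    - [[0,0,0.1],[0,0,0],0]
    - [[0,0,0.03],[0,0,0],0]
    - [[0,0,0],[0,0,0],0]
    - [[0,0,0],[0,0,0],0]

```text
time: 15.77
tcp_pos: [0.4808, 0.2836, 0.0561]
tool_rot: [-0.0, 0.994, -0.11, 0.0]
ft_force: [-0.3, 0.4, -1.6]
gripper_width: 0.017
```

Call:
arm_command:
  series:
    - [[0,0,0.05],[0,0,0],0]
    - [[0,0,0.05],[0,0,0],0]
    - [[0,0,0],[0,0,0],0]
    - [[0,0,0],[0,0,0],0]

```text
time: 16.1
tcp_pos: [0.4805, 0.2834, 0.0524]
tool_rot: [-0.0, 0.994, -0.11, -0.0]
ft_force: [0.4, 0.3, -1.2]
gripper_width: 0.0172
```

Call:
arm_command:
  series:
    - [[0,0,0.03],[0,0,0],0]
    - [[0,0,0.03],[0,0,0],0]
    - [[0,0,0],[0,0,0],0]

```text
time: 16.35
tcp_pos: [0.4805, 0.2835, 0.052]
tool_rot: [0.0, 0.994, -0.11, 0.0]
ft_force: [-9.6, -8.9, 31.0]
gripper_width: 0.0173
```

Call:
arm_command:
  series:
    - [[0,0,-0.045],[0,0,0],0]
    - [[0,0,0],[0,0,0],0.5]
    - [[0,0,0],[0,0,0],0.5]
    - [[0,0,0],[0,0,0],0.5]
    - [[0,0,0],[0,0,0],0.5]
    - [[0,0,0],[0,0,0],0.5]
    - [[0,0,-0.4],[0,0,0],0.5]
    - [[0,0,-0.8],[0,0,0],0.5]
    - [[0,0,-1],[0,0,0],0.5]
    - [[0,0,-1],[0,0,0],0.5]
    - [[0,0,-1],[0,0,0],0.6]
    - [[0,0,-1],[0,0,0],0.6]
    - [[0,0,-1],[0,0,0],0.6]
    - [[0,0,0],[0,0,0],0.6]
    - [[0,0,0],[0,0,0],0.6]

```text
time: 17.6
tcp_pos: [0.4809, 0.2838, 0.2401]
tool_rot: [-0.001, 0.994, -0.11, 0.001]
ft_force: [0.0, -0.6, 0.9]
gripper_width: 0.051
```

```bash
python3 -c "
from h import *
p=shoot('wrist'); save(p,'w4.png'); print(spots(p,'scraper_grip'),proj(p,[.4805,.2835,.072]))
go(.47,-.20,.25,13)"
```

```text
[(array([280.672, 178.5  ]), 0.77), (array([170.52, 153.72]), 0.67), (array([167.776, 261.702]), 0.57)] [[280.53584424 192.01110859]]
at [0.4802 0.2831 0.2377] yaw -12.6 tilt rv [0.004 0.003 0.   ]
turn -4.469 shift before [ 3.184 15.791 -0.403] after [-3.953 15.616 -0.409]
```

Call:
arm_command:
  series:
    - [[0.19,0.93,0],[0,0,0],0.6]
    - [[0.19,0.93,0],[0,0,0],0.6]
    - [[0.19,0.93,0],[0,0,0],0.6]
    - [[0.19,0.93,0],[0,0,0],0.6]
    - [[0.19,0.93,0],[0,0,0],0.6]
    - [[0.19,0.93,0],[0,0,0],0.6]
    - [[0.19,0.93,0],[0,0,0],0.6]
    - [[0.19,0.93,0],[0,0,0],0.6]
    - [[0.19,0.93,0],[0,0,0],0.6]
    - [[0.19,0.93,0],[0,0,0],0.6]
    - [[0.19,0.93,0],[0,0,0],0.6]
    - [[0.19,0.93,0],[0,0,0],0.6]
    - [[0.19,0.93,0],[0,0,0],0.6]
    - [[0.19,0.93,0],[0,0,0],0.6]
    - [[0.19,0.93,0],[0,0,0],0.6]
    - [[0.19,0.93,0],[0,0,0],0.6]
    - [[0.19,0.93,0],[0,0,0],0.6]
    - [[0,0,0],[0,0,-1],0.6]
    - [[0,0,0],[0,0,-1],0.6]
    - [[0,0,0],[0,0,-1],0.6]

```text
time: 19.37
tcp_pos: [0.4709, -0.2007, 0.2368]
tool_rot: [-0.001, 0.999, 0.042, -0.001]
ft_force: [0.1, -1.1, -0.8]
gripper_width: 0.0512
```

```bash
python3 -c "
from h import *
go(.493,-.288,.24,13)"
```

```text
at [ 0.4709 -0.2007  0.2368] yaw 4.82 tilt rv [-0.015  0.019 -0.   ]
turn -1.427 shift before [ 0.489  2.961 -0.113] after [ 0.063  3.001 -0.108]
```

Call:
arm_command:
  series:
    - [[0,0,0],[0,0,-0.8],0.6]
    - [[0,0,0],[0,0,-0.63],0.6]
    - [[0.02,1,0],[0,0,0],0.6]
    - [[0.02,1,0],[0,0,0],0.6]
    - [[0.02,1,0],[0,0,0],0.6]
    - [[0,0,0],[0,0,0],0.6]
    - [[0,0,0],[0,0,0],0.6]

```text
time: 19.95
tcp_pos: [0.4926, -0.2888, 0.2363]
tool_rot: [-0.001, 0.994, 0.11, -0.001]
ft_force: [-0.4, 1.4, 0.1]
gripper_width: 0.0514
```

```bash
python3 -c "
from h import *
go(.493,-.288,.24,13)
p=shoot('wrist'); save(p,'w5.png'); print(spots(p,'block_grip'))"
```

```text
at [ 0.4926 -0.2888  0.2363] yaw 12.67 tilt rv [-0.022  0.016 -0.   ]
turn -0.057 shift before [ 0.019 -0.024 -0.122] after [ 0.02  -0.024 -0.122]
[(array([281.904, 182.994]), 0.75)]
```

View pics/w5.png

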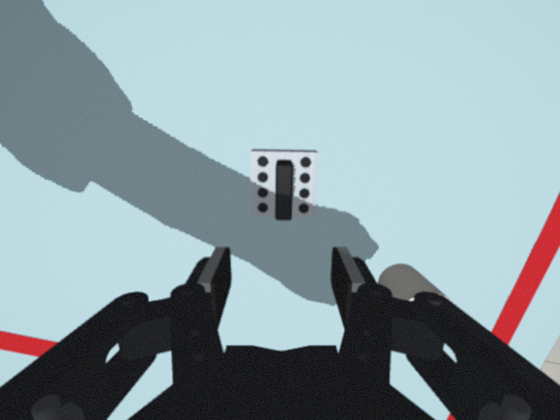

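The wrist view shows the tube block's rib top at (285,161)–(284,219) and the well columns at col 263 and col 305, nearly square with the picture. The beaker rim is near (400,285), to the right.

```bash
python3 - <<'E'
from h import *
np.set_printoptions(precision=4,suppress=True)
p=shoot('wrist'); g=cv2.cvtColor(p["img"],cv2.COLOR_RGB2GRAY)
# wells: dark blobs in block region
m=(g[140:225,248:320]<80).astype(np.uint8); n,l,s,c=cv2.connectedComponentsWithStats(m)
W=[]
for i in range(1,n):
    if s[i,4]>15: print(s[i,4],c[i]+[248,140])
    if 40<s[i,4]<140: W.append(atz(p,c[i]+[248,140],.03))
W=np.array(W); print(W)
r=cv2.minAreaRect((W[:,:2]*1000).astype(np.float32)); print("wells",r)
A=atz(p,(285,163),.07);B=atz(p,(284,218.5),.07); print("rib",(A+B)/2,np.hypot(*(A-B)[:2]),np.degrees(np.arctan2(*(A-B)[1::-1])))
a=shoot("scene");b=shoot("side")
print("beaker",tri((a,spots(a,"beaker")[0][0]),(b,spots(b,"beaker")[0][0])))
E
```

```text
57 [261.8246 162.5614]
58 [304.3448 163.5517]
978 [282.7883 191.9785]
54 [261.6111 178.3889]
56 [303.5    179.2857]
77 [261.5584 193.6623]
63 [302.7619 194.8095]
77 [261.5455 208.5455]
74 [302.3108 209.3919]
[[ 0.4662 -0.2679  0.03  ]
 [ 0.5131 -0.2583  0.03  ]
 [ 0.4697 -0.2856  0.03  ]
 [ 0.5166 -0.276   0.03  ]
 [ 0.4733 -0.3032  0.03  ]
 [ 0.5202 -0.2939  0.03  ]
 [ 0.477  -0.3208  0.03  ]
 [ 0.5239 -0.3112  0.03  ]]
wells ((495.0003662109375, -289.5790100097656), (48.03886032104492, 54.032066345214844), 11.513420104980469)
rib [ 0.4961 -0.2856  0.07  ] 0.0580594014061843 102.00518797196347
beaker [ 0.6826 -0.4066  0.0321]
```

Call:
arm_command:
  series:
    - [[0,0,0],[0,0,0.2],0.6]
    - [[0.07,0.04,0],[0,0,0],0.6]
    - [[0,0,1],[0,0,0],0.6]
    - [[0,0,1],[0,0,0],0.6]
    - [[0,0,1],[0,0,0],0.6]
    - [[0,0,0.9],[0,0,0],0.6]
    - [[0,0,0],[0,0,0],0.6]
    - [[0,0,0],[0,0,0],0.6]

```text
time: 20.97
tcp_pos: [0.4953, -0.2883, 0.1207]
tool_rot: [-0.001, 0.995, 0.101, -0.001]
ft_force: [-0.0, -0.7, 0.6]
gripper_width: 0.0512
```

```bash
python3 - <<'E'
from h import *
np.set_printoptions(precision=4,suppress=True)
p=shoot('wrist'); g=cv2.cvtColor(p["img"],cv2.COLOR_RGB2GRAY)
m=(g[120:300,235:330]<70).astype(np.uint8); n,l,s,c=cv2.connectedComponentsWithStats(m)
W=[]
for i in range(1,n):
    if s[i,4]>40: print(s[i,4],c[i]+[235,120])
    if 60<s[i,4]<300: W.append(atz(p,c[i]+[235,120],.03))
W=np.array(W); print(W)
print("wells",cv2.minAreaRect((W[:,:2]*1000).astype(np.float32)))
go(.495,-.2892,.054,11.5)
save(p,"w6.png")
E
```

```text
148 [249.0203 182.9595]
145 [312.8414 182.931 ]
2412 [280.8549 227.7371]
144 [249.4375 205.9514]
137 [312.0219 205.854 ]
158 [250.3544 227.7658]
153 [311.4052 227.9869]
147 [250.932  248.9524]
149 [310.7383 249.0738]
[[ 0.4665 -0.2684  0.03  ]
 [ 0.5135 -0.2587  0.03  ]
 [ 0.4699 -0.2861  0.03  ]
 [ 0.517  -0.2763  0.03  ]
 [ 0.4737 -0.3035  0.03  ]
 [ 0.5207 -0.294   0.03  ]
 [ 0.4773 -0.3212  0.03  ]
 [ 0.5243 -0.3116  0.03  ]]
wells ((495.29449462890625, -289.9722900390625), (48.200889587402344, 54.053035736083984), 11.549046516418457)
at [ 0.4961 -0.2887  0.122 ] yaw 11.64 tilt rv [ 0.002 -0.005 -0.   ]
turn 0.024 shift before [-0.04   0.007  2.268] after [-0.039  0.008  2.268]
```

View pics/w6.png

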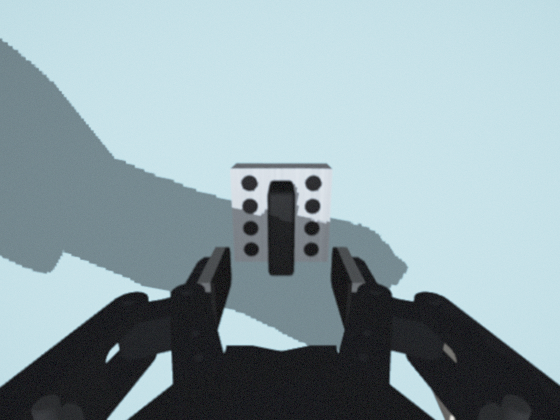

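The block is square in the jaws (well columns at 250 and 312, rib at 281). Descending and gripping.

Call:
arm_command:
  series:
    - [[-0.02,0.04,0.8],[0,0,0],0.6]
    - [[0,0,0.8],[0,0,0],0.6]
    - [[0,0,0.45],[0,0,0],0.6]
    - [[0,0,0.2],[0,0,0],0.6]
    - [[0,0,0],[0,0,0],0]
    - [[0,0,0],[0,0,0],0]
    - [[0,0,0],[0,0,0],0]
    - [[0,0,0],[0,0,0],0]
    - [[0,0,0],[0,0,0],0]
    - [[0,0,0],[0,0,0],0]
    - [[0,0,0],[0,0,0],0]
    - [[0,0,0],[0,0,0],0]
  squeeze: 100

```text
time: 22.02
tcp_pos: [0.4959, -0.2903, 0.055]
tool_rot: [0.001, 0.995, 0.101, 0.001]
ft_force: [-1.4, 1.1, 6.0]
gripper_width: 0.0163
```

```bash
python3 - <<'E'
from h import *
print(ctrl.get_state()["ft_force"]); go(.495,-.2892,.20,11.5)
E
```

```text
[-1.41344271  1.10895382  5.98764642]
at [ 0.4959 -0.2903  0.055 ] yaw 11.63 tilt rv [ 0.014 -0.014 -0.   ]
turn 0.022 shift before [-0.014 -0.036 -4.834] after [-0.021 -0.043 -4.833]
```

Call:
arm_command:
  series:
    - [[0,0,-0.3],[0,0,0],0]
    - [[0,0,-0.6],[0,0,0],0]
    - [[0,0,-0.9],[0,0,0],0]
    - [[0,0,-1],[0,0,0],0]
    - [[0,0,-1],[0,0,0],0]
    - [[0,0,-1],[0,0,0],0]
    - [[0,0,-0.7],[0,0,0],0]
    - [[0,0,-0.4],[0,0,0.3],0]
    - [[0,0,0],[0,0,0.7],0]
    - [[0,0,0],[0,0,0.8],0]
    - [[0,0,0],[0,0,0.8],0]
    - [[0,0,0],[0,0,0.8],0]
    - [[0,0,0],[0,0,0.8],0]
    - [[0,0,0],[0,0,0.7],0]
    - [[0,0,0],[0,0,0.4],0]
    - [[0,0,0],[0,0,0],0]

```text
time: 23.35
tcp_pos: [0.4949, -0.2897, 0.2304]
tool_rot: [-0.0, 0.986, -0.164, -0.0]
ft_force: [-0.8, -0.4, -3.8]
gripper_width: 0.0162
```

```bash
python3 - <<'E'
from h import *
print(ctrl.get_state()["ft_force"]); go(.503,-.035,.23,-18.8)
E
```

```text
[-0.75956013 -0.4333391  -3.79348078]
at [ 0.4949 -0.2897  0.2304] yaw -18.93 tilt rv [-0.001  0.006 -0.   ]
turn -0.022 shift before [-2.498 -8.12   0.017] after [-2.48  -8.126  0.014]
```

Call:
arm_command:
  series:
    - [[-0.12,-0.4,0],[0,0,0],0]
    - [[-0.25,-0.8,0],[0,0,0],0]
    - [[-0.25,-0.8,0],[0,0,0],0]
    - [[-0.25,-0.8,0],[0,0,0],0]
    - [[-0.25,-0.8,0],[0,0,0],0]
    - [[-0.25,-0.8,0],[0,0,0],0]
    - [[-0.25,-0.8,0],[0,0,0],0]
    - [[-0.25,-0.8,0],[0,0,0],0]
    - [[-0.25,-0.8,0],[0,0,0],0]
    - [[-0.25,-0.8,0],[0,0,0],0]
    - [[-0.12,-0.5,0],[0,0,0],0]
    - [[0,0,0],[0,0,0],0]
    - [[0,0,0],[0,0,0],0]
    - [[0,0,0],[0,0,0],0]

```text
time: 24.52
tcp_pos: [0.5022, -0.0362, 0.2304]
tool_rot: [0.0, 0.987, -0.163, -0.0]
ft_force: [0.5, -0.7, -4.2]
gripper_width: 0.0162
```

```bash
python3 - <<'E'
from h import *
np.set_printoptions(precision=4,suppress=True)
go(.5348,.0603,.16,-18.8)
p=shoot('wrist');save(p,'w7.png')
g=cv2.GaussianBlur(p["img"],(3,3),0).astype(int); sat=g.max(2)-g.min(2)
print(spots(p,'pin_tip'), proj(p,[[.5348,.0603,.066],[.5348,.0603,.054]]))
T=tool(); 
for y in (-.038,.038): print([proj(p,(T@[x,y,.025,1])[:3])[0] for x in (-.038,.038)])
E
```

```text
at [ 0.5022 -0.0362  0.2304] yaw -18.72 tilt rv [0.003 0.002 0.   ]
turn 0.014 shift before [-0.004 -3.397  2.346] after [-0.009 -3.396  2.347]
[(array([281.904,  80.892]), 0.62)] [[281.31    84.285 ]
 [281.2991  85.6525]]
[array([210.664 , 185.0604]), array([353.724 , 185.2192])]
[array([218.9073, 308.4939]), array([344.8918, 308.6491])]
```

View pics/w7.png

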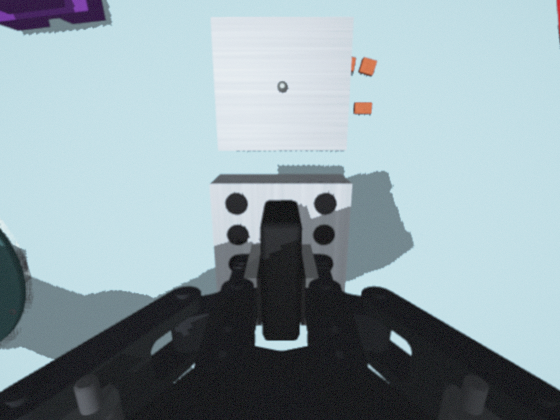

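The wrist view shows the pin at (282,86), the plate bare, the chips on the bench to the right, and the block held square with its front top edge at row 183. Next I'll refine the pin position relative to the hole.

```bash
python3 - <<'E'
from h import *
np.set_printoptions(precision=4,suppress=True)
p=shoot('wrist'); T=tool(); Ti=np.linalg.inv(T)
G=cv2.cvtColor(p["img"],cv2.COLOR_RGB2GRAY)
def blobs(r0,r1,c0,c1,th,a0,a1):
    n,l,s,c=cv2.connectedComponentsWithStats((G[r0:r1,c0:c1]<th).astype(np.uint8))
    return [(s[i,4],c[i]+[c0,r0]) for i in range(1,n) if a0<s[i,4]<a1]
print("pin",blobs(65,110,260,305,150,10,300))
for a,u in blobs(65,110,260,305,150,10,300): print("pin tool",(Ti@np.append(atz(p,u,.061),1))[:3], atz(p,u,.061))
W=blobs(185,248,220,345,75,200,800); print(W)
# wells plane: block top at tool z = .055-.030 =.025
for a,u in W: 
    o,d=ray(p,u); o=Ti[:3,:3]@o+Ti[:3,3]; d=Ti[:3,:3]@d; print((o+d*(.025-o[2])/d[2]))
g=cv2.GaussianBlur(p["img"],(3,3),0).astype(int); sat=g.max(2)-g.min(2)
m=((sat<22)&(g.min(2)>120)).astype(np.uint8)[:160]
n,l,s,_=cv2.connectedComponentsWithStats(m); k=1+np.argmax(s[1:,4]); print(s[k])
cnt=max(cv2.findContours((l==k).astype(np.uint8),0,1)[0],key=cv2.contourArea)
q=np.array([atz(p,u,.054)[:2] for u in cnt[:,0].astype(float)+.0],np.float32)
print(cv2.minAreaRect(q*1000))
E
```

```text
pin [(np.int32(63), array([282.127 ,  86.5238]))]
pin tool [ 0.0007 -0.1004  0.1694] [0.5352 0.0582 0.061 ]
[(np.int32(330), array([236.2424, 203.4273])), (np.int32(337), array([325.0208, 203.6291])), (np.int32(311), array([237.5466, 234.791 ])), (np.int32(342), array([323.5117, 234.4006]))]
[-0.0246 -0.0275  0.025 ]
[ 0.0234 -0.0274  0.025 ]
[-0.0246 -0.0094  0.025 ]
[ 0.0233 -0.0096  0.025 ]
[  210    16   147   134 17951]
((537.2986450195312, 58.72045135498047), (119.26460266113281, 135.028564453125), 71.24146270751953)
```

```bash
python3 -c "
from h import *
go(.5355,.0584,.14,-18.75)"
```

```text
at [ 0.5023 -0.0366  0.2304] yaw -18.79 tilt rv [0.002 0.002 0.   ]
turn -0.007 shift before [ 0.028 -3.356  3.012] after [ 0.03  -3.355  3.013]
```

Call:
arm_command:
  series:
    - [[0.03,-0.3,0],[0,0,0],0]
    - [[0,-0.6,0],[0,0,0],0]
    - [[0,-0.7,0],[0,0,0],0]
    - [[0,-0.7,0],[0,0,0],0]
    - [[0,-0.6,0.2],[0,0,0],0]
    - [[0,-0.35,0.6],[0,0,0],0]
    - [[0,-0.1,0.8],[0,0,0],0]
    - [[0,0,0.7],[0,0,0],0]
    - [[0,0,0.5],[0,0,0],0]
    - [[0,0,0.2],[0,0,0],0]
    - [[0,0,0],[0,0,0],0]
    - [[0,0,0],[0,0,0],0]
    - [[0,0,0],[0,0,0],0]

```text
time: 25.75
tcp_pos: [0.5362, 0.0592, 0.1415]
tool_rot: [-0.0, 0.987, -0.163, 0.001]
ft_force: [0.3, -1.0, -3.1]
gripper_width: 0.0162
```

```bash
python3 -c "
from h import *
go(.5355,.0584,.123,-18.75); print(ctrl.get_state()['ft_force'])"
```

```text
at [0.5362 0.0592 0.1415] yaw -18.75 tilt rv [-0.007 -0.013  0.   ]
turn 0.0 shift before [-0.015  0.032  0.617] after [-0.014  0.032  0.617]
[ 0.3282298  -0.98429603 -3.1089534 ]
```

Call:
arm_command:
  series:
    - [[0,0,0.3],[0,0,0],0]
    - [[0,0,0.2],[0,0,0],0]
    - [[0,0,0.1],[0,0,0],0]
    - [[0,0,0],[0,0,0],0]
    - [[0,0,0],[0,0,0],0]
    - [[0,0,0],[0,0,0],0]

```text
time: 26.25
tcp_pos: [0.5357, 0.0591, 0.1226]
tool_rot: [-0.0, 0.987, -0.163, 0.0]
ft_force: [1.4, 0.6, -3.7]
gripper_width: 0.0162
```

Call:
arm_command:
  series:
    - [[0,0,0.05],[0,0,0],0]
    - [[0,0,0.05],[0,0,0],0]
    - [[0,0,0],[0,0,0],0]

```text
time: 26.5
tcp_pos: [0.5355, 0.059, 0.1192]
tool_rot: [0.0, 0.987, -0.163, -0.0]
ft_force: [-0.5, -0.3, -2.6]
gripper_width: 0.0162
```

Call:
arm_command:
  series:
    - [[0,0,0.05],[0,0,0],0]
    - [[0,0,0],[0,0,0],0]
    - [[0,0,0],[0,0,0],0]

```text
time: 26.75
tcp_pos: [0.5355, 0.059, 0.1179]
tool_rot: [-0.0, 0.987, -0.163, -0.0]
ft_force: [-0.2, -0.5, -4.1]
gripper_width: 0.0158
```

Call:
arm_command:
  series:
    - [[0,0,0.05],[0,0,0],0]
    - [[0,0,0],[0,0,0],0]
    - [[0,0,0],[0,0,0],0]

```text
time: 27.0
tcp_pos: [0.5355, 0.059, 0.1164]
tool_rot: [-0.0, 0.987, -0.163, -0.0]
ft_force: [-1.2, -0.9, -3.6]
gripper_width: 0.0162
```

Call:
arm_command:
  series:
    - [[0,0,0.05],[0,0,0],0]
    - [[0,0,0],[0,0,0],0]
    - [[0,0,0],[0,0,0],0]

```text
time: 27.25
tcp_pos: [0.5355, 0.059, 0.1148]
tool_rot: [-0.0, 0.987, -0.163, -0.0]
ft_force: [-0.1, 0.5, -3.0]
gripper_width: 0.0162
```

Call:
arm_command:
  series:
    - [[0,0,0.05],[0,0,0],0]
    - [[0,0,0],[0,0,0],0]
    - [[0,0,0],[0,0,0],0]

```text
time: 27.5
tcp_pos: [0.5355, 0.059, 0.1133]
tool_rot: [-0.0, 0.987, -0.163, -0.0]
ft_force: [0.5, 1.2, -3.8]
gripper_width: 0.0164
```

Call:
arm_command:
  series:
    - [[0,0,0.05],[0,0,0],0]
    - [[0,0,0],[0,0,0],0]
    - [[0,0,0.05],[0,0,0],0]
    - [[0,0,0],[0,0,0],0]
    - [[0,0,0],[0,0,0],0]

```text
time: 27.92
tcp_pos: [0.5355, 0.059, 0.1103]
tool_rot: [-0.0, 0.987, -0.163, -0.0]
ft_force: [-0.5, -0.2, -3.3]
gripper_width: 0.0163
```

Call:
arm_command:
  series:
    - [[0,0,0.05],[0,0,0],0]
    - [[0,0,0],[0,0,0],0]
    - [[0,0,0],[0,0,0],0]

```text
time: 28.17
tcp_pos: [0.5357, 0.0591, 0.1091]
tool_rot: [-0.0, 0.987, -0.163, 0.0]
ft_force: [-0.1, 0.9, -1.4]
gripper_width: 0.0165
```

Call:
arm_command:
  series:
    - [[0,0,0.05],[0,0,0],0]
    - [[0,0,0],[0,0,0],0]
    - [[0,0,0],[0,0,0],0]

```text
time: 28.42
tcp_pos: [0.5357, 0.0591, 0.1076]
tool_rot: [-0.0, 0.987, -0.163, 0.0]
ft_force: [-2.2, 1.5, 3.6]
gripper_width: 0.0165
```

Call:
arm_command:
  series:
    - [[0,0,0.05],[0,0,0],0]
    - [[0,0,0],[0,0,0],0]
    - [[0,0,0.05],[0,0,0],0]
    - [[0,0,0],[0,0,0],0]
    - [[0,0,0],[0,0,0],0]

```text
time: 28.83
tcp_pos: [0.5356, 0.0591, 0.1047]
tool_rot: [-0.0, 0.987, -0.163, 0.0]
ft_force: [-3.1, 0.5, 7.5]
gripper_width: 0.0161
```

Call:
arm_command:
  series:
    - [[0,0,0.05],[0,0,0],0]
    - [[0,0,0],[0,0,0],0]
    - [[0,0,0.05],[0,0,0],0]
    - [[0,0,0],[0,0,0],0]
    - [[0,0,0],[0,0,0],0]

```text
time: 29.25
tcp_pos: [0.5357, 0.0592, 0.1018]
tool_rot: [-0.0, 0.987, -0.163, 0.0]
ft_force: [-4.8, -0.3, 12.1]
gripper_width: 0.0163
```

Call:
arm_command:
  series:
    - [[0,0,0.03],[0,0,0],0]
    - [[0,0,0],[0,0,0],0]
    - [[0,0,0],[0,0,0],0]

```text
time: 29.5
tcp_pos: [0.5356, 0.0591, 0.101]
tool_rot: [0.0, 0.987, -0.163, 0.0]
ft_force: [-5.3, -0.6, 12.6]
gripper_width: 0.0167
```

Call:
arm_command:
  series:
    - [[0,0,0.03],[0,0,0],0]
    - [[0,0,0],[0,0,0],0]
    - [[0,0,0],[0,0,0],0]

```text
time: 29.75
tcp_pos: [0.5357, 0.0591, 0.1009]
tool_rot: [0.0, 0.987, -0.163, 0.0]
ft_force: [-12.0, -1.4, 29.3]
gripper_width: 0.0163
```

Call:
arm_command:
  series:
    - [[0,0,0.02],[0,0,0],0]
    - [[0,0,0],[0,0,0],0]
    - [[0,0,0],[0,0,0],0]

```text
time: 30.0
tcp_pos: [0.5357, 0.0592, 0.1009]
tool_rot: [0.0, 0.987, -0.163, 0.0]
ft_force: [-17.0, -2.2, 42.2]
gripper_width: 0.0164
```

Call:
arm_command:
  series:
    - [[0,0,-0.015],[0,0,0],0]
    - [[0,0,0],[0,0,0],0]
    - [[0,0,0],[0,0,0],0]
    - [[0,0,0],[0,0,0],0]

```text
time: 30.33
tcp_pos: [0.5357, 0.0592, 0.1009]
tool_rot: [0.0, 0.987, -0.163, 0.0]
ft_force: [-13.5, -1.5, 32.5]
gripper_width: 0.0162
```

```bash
python3 - <<'E'
from h import *
print(ctrl.get_state()['ft_force'],ctrl.get_state()['tcp_pos'])
a=shoot("scene");b=shoot("side")
t=[]
for p in (a,b):
    x,y=proj(p,[.53,.12,.03])[0].astype(int); t.append(cv2.resize(p["img"][y-75:y+75,x-75:x+75],(396,396),interpolation=cv2.INTER_CUBIC))
cv2.imwrite("pics/crop3.png",np.hstack(t)[:,:,::-1])
E
```

```text
[-13.48803883  -1.54942707  32.52483489] [0.53571541 0.05915485 0.10087699]
```

View pics/crop3.png

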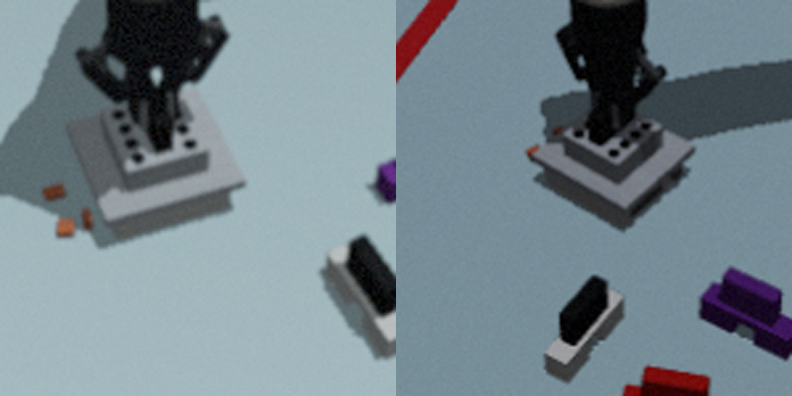

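The block sits flat and square on the plate, the plate is down on its stop, and the scraper stands upright clear of the unit. The chips are on the bench. Handing in.

```bash
python3 -c "
from bench import ctrl
print(ctrl.hand_in())"
```

```text
the job is handed in; nothing more can be done
None
```

I wiped the three chips off the plate with the scraper in one sweep along the plate's x, and all three now lie on the bench. I then stood the scraper back upright in its old place, clear of the unit. I slid the tube block square over the pin and pressed it down, and handed in at about 30 s while still gripping it and holding it down.

**Last checks**
- **Seating:** first contact came at TCP height about 0.109 m, which matches the block sitting flat on the plate.
- **Stop:** the TCP went down to 0.1009 m, about 8 mm of travel. The force then rose steeply, so the plate is on its stop, and I left it held at about 32 N.
- **Picture:** the last one shows the block square and flat on the plate, the chips on the bench and the scraper upright. I did not touch the look-alikes, bottle or beaker.

**Did not fully agree**
- **Pin position:** separate measurements of the pin differed by 1–2 mm. I used an average, and the block went on with no sideways force.
- **Sideways force:** about 13 N showed up while pressing on the stop.
- **Peak force:** the wrist force reached about 45 N for a moment before I eased off.
- **Leaning chip:** one chip seems to be on its edge close to the housing, and I did not check whether it leans on it.

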